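# Park the floppy work light upright in its bench bracket

## Robot

A 6-joint arm with a two-finger parallel gripper is mounted at the origin on the work surface. World frame = base frame: x ahead of the robot, y to its left, z up, the work surface at z = 0. Lengths are in m, angles in degrees, forces in N, time in s.
With the tool pointing down it reaches from about 0.275 to 0.775 m from the base axis. Payload 14.6 kg.
Tool frame: the origin (TCP) lies on the centre line of the jaws, within the pads' length; the fingertips stand 22 mm ahead of it and the grasp point (between the pads) lies 3 mm ahead of it; z points along the fingers, y is the line along which they close (so a half turn about z gives the same grasp; the last joint's range is limited). The gripper opens to 85 mm and grips with 20 to 120 N. Pads are 22 mm wide; open, the fingers measure 114 mm over their backs; the gripper's body (76 mm by 85 mm) begins 54 mm behind the grasp point. The pads swing forward as they close: fully open they stand 13 mm farther back than shut.
Start: joints at [65.701, 15.075, -2.767, 72.158, 0, 81.102], TCP at [0.139, 0.506, 0.253] pointing down, gripper open.
Joint ranges: [-151.79, 151.79], [-50.71, 97.33], [-67.44, 78.34], [-121.81, 120.89], [-77.56, 73.72], [-180, 180]. Speed limits (degrees/s): [108.29, 108.29, 147.25, 159.86, 180, 180].

## Interface

Orientations are given as a 3x3 rotation matrix whose columns are the frame's x, y, z axes.
In Python, from bench import * gives the robot as it stands.
- The arm moves only by the shell command python3 -m inch 'ROWS' [FORCE]. ROWS is JSON, a list of rows, each a list of 7 numbers: the turn, a rotation vector about the tool's x, y, z in rad, then the shift along the tool's x, y, z in mm, then the closure, from 0 (fully open) to 1 (shut). In form: [[wx, wy, wz, x, y, z, fingers], ...]. A call has exactly 5 rows; each row shifts and turns the commanded pose from where the row before left it, along the tool's axes as they then stand; what a row does not reach is not made up. A row lasts 1/8 s, in which the tool goes at most 62.5 mm and 10.7 degrees, less where a joint would pass 70% of its speed; a pose out of reach is approached as far as the arm can. A call with a gripper value outside its range is refused whole. The fingers move at their own pace and stop on an object; FORCE is the grip in N (left out, the last holds). Time passes only in rows, so rows that do not move let the fingers close, or fill a call up. It gives the time, the measured TCP pose, the force, the opening and the grip force at its end, in the units of the state.
- get_state(): the state, without advancing time (a new reading comes with each control period).
- snapshot(name): name is "scene" or "top"; returns a dict with "color" (384x512x3 uint8, red, green, blue), "fovy" (degrees; the focal length in pixels is half the picture's height over the tangent of half this angle, whatever the lens; pixels are square), "cx", "cy" (the principal point, pixels), "eye" and "attitude" of the camera in the world. Camera axes: x right, y down, z forward; pixel columns grow to the right and rows downward; lengths in m; the calibration is good to about 2 mm. A picture is of the moment at which its call begins. There is no depth.
- job_done(): hands the job in; it is judged then, once.
Trained networks look in the newest picture that a camera, given by its name, has taken for a name from the list of things; names that differ only in an ending like _2 or _b are one class to them, and where a whole thing is asked for, a point or a joint stands for the part that bears it (a point fixed in the world has none). Each returns a list of dicts, best first, with "confidence" (0 to 1); they miss things now and then, are a little off and sometimes report something else, mostly with a low value. They report only what shows in the picture. A call takes as long as a camera call. They do not tell look-alikes from the thing itself.
- spot_in(camera, thing): "position" ([x, y, z] in m, in world coordinates, good to about 4 mm: the middle of the surface that is visible of it).
The state is a dict: "time": time; "joint_positions": joint angles; "dq": joint speeds; "joint_torque": joint torques, N m; "position": TCP position; "tool_rot": TCP orientation; "force": force on the tool from outside, world axes, zero at the start; "moment": the same for the moment, N m; "grip_width": opening from 0.0 (shut) to 1.0 (fully open); "gripper_force": force on a finger pad.
Only numpy, scipy, OpenCV 4.12 (cv2) and the standard library are available. Lean on these libraries where they do the work, as an engineer would, in place of code of your own. Each camera call takes 0.05 s, during which the arm holds its last target. There are 200 camera calls.

## Task

The work light's mast flops over on its weak hinge spring: take the light by its black grip, lift it a little where it stands, bring the mast upright, and keep it balanced freely in the air for at least six seconds, touched by nothing, before it goes into the bracket. Do not carry the light away from its place until the mast is up and do not let it flop over on the way; then slide the mast well into the red fork of the bracket, set the foot down flat without dropping it, and let go. Do not tip the light over, and leave everything else on the bench alone.

Things in the scene. Friction and masses are not known exactly. Their poses are not given: they have to be found in the camera images.
- lamp: the work light's dark steel foot, 270 x 120 x 18 mm, 0.60 kg without the mast (hidden +-10 %). Origin: on the underside, under the grip; x points from the grip to the mast, z up. The foot reaches from x -90 to +180 mm, y +-60 mm; a ballast block stands behind the grip (x -88 to -42 mm, 48 mm high). The whole light balances near x = +20 mm
- grip (a point): middle of the black grip, where to pinch it: lamp x 0, y 0, 60 mm above the underside; axes as the lamp. The grip is an upright block 60 mm along x by 26 mm across y, its top 90 mm above the underside: pinch it across y from above. The hinge axis runs through this point
- hinge (a point): the hinge of the mast, on the foot at x 140, y 0, z 60 mm, axes as the lamp; the axis runs along the lamp's x. Yellow cheeks (x 111 to 169 mm, 80 mm high) carry it. Sprung to the foot's z with 0.385 N m/rad, damping 0.04 N m s/rad; rubber stops at 0.32 rad either side. Tilting the foot about its x turns the spring's neutral line and so steers the mast: tilt the foot against the lean
- mast: the yellow mast, 30 x 30 mm, with the lamp head. Origin on the hinge axis; z points along the mast to the head, x along the hinge axis. Mass 0.25 kg (hidden +-7 %), centre of mass 194 mm from the hinge, inertia about the hinge 0.0108 kg m2. Gravity beats the spring: the mast falls slowly from upright (time constant about 0.6 s) to a stop. It starts at rest on the stop on the lamp's -y side
- head (a point): centre of the black lamp head with a white lens, on the mast's centre line 227 mm from the hinge; the head is 50 x 120 x 55 mm (x, y, z), its underside 200 mm from the hinge
- mast_mid (a point): the point on the mast's centre line 140 mm from the hinge, 200 mm above the foot's underside when upright: it goes into the fork
- bracket: the bench bracket, fixed: a dark post with a red level fork 185 to 215 mm above the bench. Origin on the bench under the fork's seat; x points into the fork, z up. The light comes in moving along +x with its own x along the bracket's. The post starts at x 65 mm, its base plate at x 70 mm: with the mast at the seat (x 0) the foot ends at x 40 mm, clear of both
- fork (a point): the fork's seat, on the bracket's centre line, 200 mm above the bench: where the mast's centre line should be. The gap between the prongs is 54 mm; the straight prongs run from 25 mm before the seat to the back bar, whose face is 45 mm behind it
- mouth (a point): middle of the fork's flared mouth, 65 mm before the seat on the centre line; the mouth is about 110 mm wide there
- gas_b: green gas cylinder, 96 mm across, 200 mm tall, origin under its centre; leave alone
- spray: blue spray can, 66 mm across, 190 mm tall, origin under its centre; leave alone
- tape: blue roll of tape lying flat, 110 mm across, 48 mm high, origin under its centre; leave alone
There are look-alikes about, which are no part of the job. Leave any turquoise look-alike of the bracket alone.

How it is judged (in metres and radians):
On the way, in this order (a step that is already met when the one before it is completed fails the run):
1. the light is held off the bench with its mast upright (within 0.12 rad), the mast touching nothing, for 5 s without a break (height (world z) of lamp above 0.012 m and angle between mast's own z axis and vertical below 0.12 rad and contact force between mast and anything else below 0.3 N), for 5 s.
2. the mast stands in the fork (x of mast_mid in the frame of fork between -0.02 and 0.04 m and y of mast_mid in the frame of fork between -0.025 and 0.025 m), for 0.2 s.
At the end, for the whole second after the job is handed in: The mast stands between the straight prongs (its point mast_mid from 20 mm before to 40 mm behind the seat and within 25 mm of the centre line) leaning less than 0.22 rad, the foot stands flat on the bench (within 6 mm and 0.05 rad), and all is released and at rest (all of step 2 and height (world z) of lamp below 0.006 m and angle between lamp's own z axis and vertical below 0.05 rad and angle between mast's own z axis and vertical below 0.22 rad and linear speed of lamp below 0.03 m/s and angular speed of mast below 0.2 rad/s); the robot touches nothing.
It fails at once if the light is carried more than 150 mm from its place with the mast flopped over (leaning over 0.25 rad) (distance of lamp from where it was at the start of the episode above 0.15 m and angle between mast's own z axis and vertical above 0.25 rad).
It fails at once if the light is tipped (foot over 0.4 rad) (angle between lamp's own z axis and vertical above 0.4 rad).
It fails at once if the light is dropped or thrown (over 0.8 m/s) (linear speed of lamp above 0.8 m/s).
It fails at once if the gas cylinder, spray can or tape is moved by more than 25 mm (distance of any of gas_b, spray, tape from where it was at the start of the episode above 0.025 m).
It also fails if it takes over 64 s, if anything falls off the work surface, if the arm or the gripper's body presses on something with over 40 N, if the wrist force passes 120 N, or if a joint passes its speed limit or range.

## Working session

There is one attempt and no reset: what is moved stays moved. The work goes in short steps, Python scripts to look and compute and a shell command to move; the robot and the scene stay as the last step left them, time stands still between calls to the robot, and variables do not carry over. Pictures are saved under pics/ and viewed, at most 10 in all, crops included, and the job is handed in when it is done.

```bash
ls; mkdir -p pics; python3 - <<'E'
from bench import *
import cv2,numpy as np
for c in ["scene","top"]:
    s=snapshot(c); cv2.imwrite(f"pics/{c}0.png",s["color"][:,:,::-1]); print(c,s["fovy"],s["cx"],s["cy"],np.round(s["eye"],3).tolist(),np.round(s["attitude"],3).tolist())
    for t in ["lamp","grip","hinge","mast","head","mast_mid","bracket","fork","mouth","gas_b","spray","tape"]:
        print(t,[(np.round(d["position"],3).tolist(),round(d["confidence"],2)) for d in spot_in(c,t)])
s=get_state();print(s["time"],s["position"],np.round(s["tool_rot"],3).tolist(),s["force"])
E
```

```text
pics
scene 56.856081275211956 252.84226948409605 195.84871586262753 [1.391, -0.101, 1.115] [[0.17, 0.702, -0.691], [0.985, -0.114, 0.126], [0.009, -0.702, -0.712]]
lamp [([0.623, -0.198, 0.077], 0.95)]
grip [([0.627, -0.198, 0.077], 0.6)]
hinge [([0.624, -0.196, 0.073], 0.9)]
mast [([0.639, -0.228, 0.283], 0.61)]
head [([0.637, -0.228, 0.286], 0.74)]
mast_mid [([0.638, -0.227, 0.28], 0.75), ([0.626, -0.199, 0.077], 0.62), ([0.826, -0.063, 0.049], 0.3)]
bracket [([0.238, 0.37, 0.15], 0.91), ([0.755, 0.229, 0.194], 0.69), ([0.502, 0.662, 0.201], 0.64)]
fork [([0.244, 0.374, 0.153], 0.73), ([0.504, 0.668, 0.201], 0.72), ([0.752, 0.228, 0.189], 0.62)]
mouth [([0.747, 0.23, 0.188], 0.97), ([0.242, 0.375, 0.152], 0.81), ([0.508, 0.669, 0.197], 0.64)]
gas_b [([0.586, -0.51, 0.127], 0.82), ([0.621, -0.196, 0.076], 0.41)]
spray [([0.552, 0.447, 0.131], 0.77)]
tape [([0.825, -0.065, 0.046], 0.97), ([0.625, -0.199, 0.075], 0.74), ([0.634, -0.228, 0.283], 0.32)]
top 57.56509507999149 253.84456461501892 194.07749439708255 [0.294, 0.069, 1.517] [[0.021, -0.991, 0.129], [-1.0, -0.022, -0.0], [0.003
[... 252 characters left out ...]
.612, -0.224, 0.296], 0.86), ([0.81, -0.059, 0.051], 0.41)]
bracket [([0.496, 0.67, 0.206], 0.88), ([0.218, 0.378, 0.214], 0.69), ([0.715, 0.24, 0.213], 0.66)]
fork [([0.716, 0.244, 0.213], 0.79), ([0.215, 0.376, 0.212], 0.75), ([0.813, -0.06, 0.052], 0.6), ([0.491, 0.665, 0.207], 0.57), ([0.52, 0.447, 0.181], 0.57)]
mouth [([0.491, 0.673, 0.207], 0.96), ([0.22, 0.376, 0.21], 0.66), ([0.713, 0.239, 0.215], 0.56)]
gas_b [([0.542, -0.493, 0.134], 0.75)]
spray [([0.522, 0.446, 0.18], 0.73)]
tape [([0.812, -0.062, 0.05], 0.65), ([0.615, -0.224, 0.292], 0.55)]
1.3 [0.13943684 0.50615179 0.25327583] [[-0.964, 0.266, 0.0], [0.266, 0.964, -0.0], [-0.0, -0.0, -1.0]] [0.31233157 0.51295397 0.21222311]
```

View pics/scene0.png

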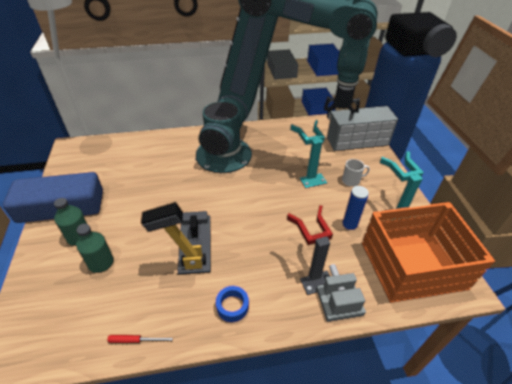

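View pics/top0.png

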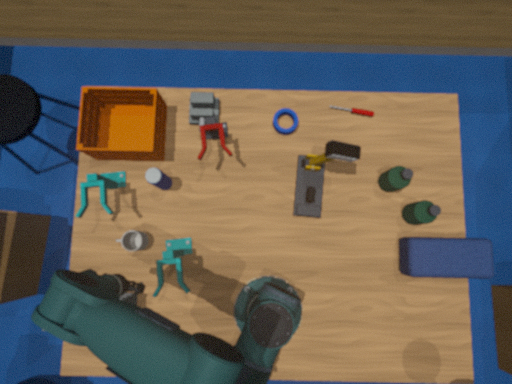

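The scene shows the lamp at scene (190,240) / top (310,185), leaning to world −y. There are three brackets: the red one at scene (312,228) / top (212,135) is the target. The turquoise ones, at scene (312,155) and (408,175) / top (172,262) and (100,190), are look-alikes. The spray is at top (158,178), the tape at (286,121), and the two green cylinders at (395,178) and (420,212). Next is one close crop of the lamp and the red bracket.

```bash
python3 - <<'E'
import cv2,numpy as np
t=cv2.imread("pics/top0.png");s=cv2.imread("pics/scene0.png")
def c(im,x,y,w=100,h=75): return cv2.resize(im[y:y+h,x:x+w],(400,300),interpolation=cv2.INTER_CUBIC)
cv2.imwrite("pics/crop1.png",np.vstack([np.hstack([c(t,280,145),c(t,170,88)]),np.hstack([c(s,135,200),c(s,270,190,100,75)])]))
E
```

```text
(no output)
```

View pics/crop1.png

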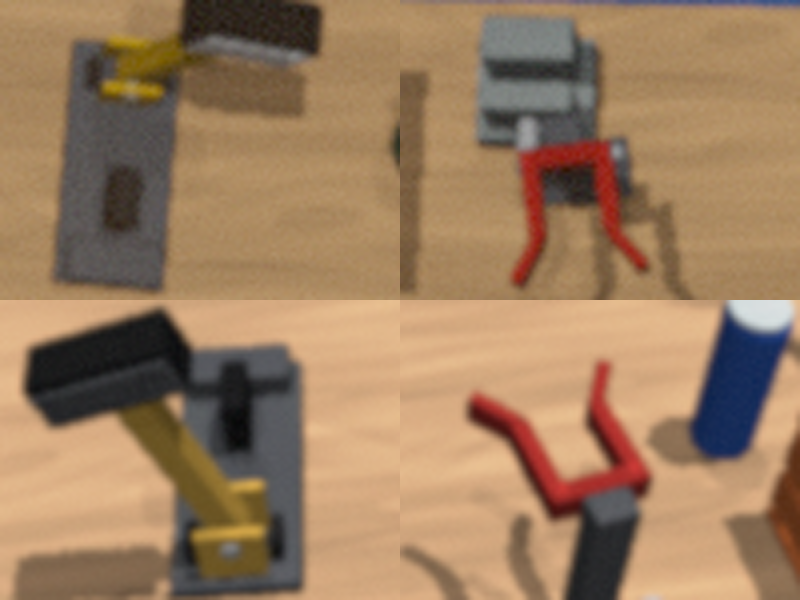

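The crop confirms the choice: the target is the red fork on its dark post (crop 570,190), with its mouth opening toward the robot. The lamp foot (crop 120,165) has its mast at the far end, leaning to −y. Next I fit both poses.

```bash
cat > h.py <<'E'
import cv2,numpy as np,json
from bench import *
from scipy.optimize import least_squares
from scipy.spatial.transform import Rotation as R
def project(s,P):
    f=192/np.tan(np.radians(s["fovy"])/2); c=(np.atleast_2d(P)-s["eye"])@np.array(s["attitude"])
    return np.c_[s["cx"]+f*c[:,0]/c[:,2], s["cy"]+f*c[:,1]/c[:,2]]
def fit(obs,x0):
    def res(p):
        Rz=R.from_euler("z",p[2]).as_matrix(); t=np.array([p[0],p[1],0])
        return np.concatenate([(project(s,np.array(m)/1000@Rz.T+t)-px).ravel() for s,m,px in obs])
    r=least_squares(res,x0,loss="soft_l1"); return r.x,res(r.x).reshape(-1,2)
def lean(s,T,Rl,show=False):
    """mast lean (rad, + toward lamp -x rotation sense: rot about lamp x) from yellow pixels; T,Rl lamp pose"""
    hsv=cv2.cvtColor(s["color"],cv2.COLOR_RGB2HSV)
    Y=((hsv[...,0]>17)&(hsv[...,0]<32)&(hsv[...,1]>170)&(hsv[...,2]>50)).astype(np.uint8)
    yaw=Rl@[1,0,0]; h=T+Rl@[.14,0,.06]
    best=[]
    for a in np.arange(-.5,.5,.01):
        Rm=R.from_rotvec(a*yaw).as_matrix()@R.from_rotvec(-roll(Rl)*yaw).as_matrix()@Rl
        B=np.array([[x,y,z] for x in(-.015,.015) for y in(-.015,.015) for z in(.085,.185)])
        H=cv2.convexHull(project(s,h+B@Rm.T).astype(np.float32))
        m=np.zeros(Y.shape,np.uint8); cv2.fillPoly(m,[np.round(H*16).astype(int)],255,cv2.LINE_AA,4)
        m=m/255.
        best.append((a,(m*Y).sum()/m.sum()))
    b=np.array(best); w=b[:,1]**4; k=abs(b[:,0]-b[b[:,1].argmax(),0])<.15
    return float((b[k,0]*w[k]).sum()/w[k].sum()), float(b[:,1].max())
def roll(Rl): return float(np.arcsin(np.clip(Rl[2,1],-1,1)))
E
python3 - <<'E'
from h import *
S,T=snapshot("scene"),snapshot("top")
lm=[(S,[180,60,0],[210,272]),(S,[180,-60,0],[178,273]),(S,[170,0,60],[193,262.5]),(S,[30,0,18],[194,237.5]),(S,[0,0,90],[194,218.2]),
(T,[30,-13,90],[315.5,187]),(T,[30,13,90],[308,186.5]),(T,[180,60,18],[298.7,155.5]),(T,[-90,60,0],[293.7,215.5]),(T,[-90,-60,0],[320,217.5])]
p,r=fit(lm,[.57,-.19,0]); print("lamp",p.round(4),r.round(1).tolist())
fk=[(T,[45,27,215],[205,129.2]),(T,[45,-27,215],[219.5,128.5]),(T,[-25,27,215],[206.2,148]),(T,[-25,-27,215],[221.2,146]),(T,[-65,55,215],[199.5,158.7]),(T,[-65,-55,215],[230.5,155])]
q,r=fit(fk,[.7,.24,0]); print("fork",q.round(4),r.round(1).tolist())
print(project(S,[[q[0],q[1],.2]]), project(S,np.array([[45,27,215],[45,-27,215],[-65,55,215],[-65,-55,215]])/1000@R.from_euler("z",q[2]).as_matrix().T+[q[0],q[1],0]))
for pp in(p,):
    print(lean(S,np.r_[pp[:2],0],R.from_euler("z",pp[2]).as_matrix()),lean(T,np.r_[pp[:2],0],R.from_euler("z",pp[2]).as_matrix()))
st=get_state(); Rt=np.array(st["tool_rot"]); 
print("to pregrasp tool axes mm",(Rt.T@(np.r_[p[:2],.25]-st["position"])*1000).round())
E
```

```text
lamp [ 0.485  -0.1679 -0.0709] [[0.8, 0.2], [-0.5, 1.9], [-0.6, -0.7], [0.3, 0.2], [-1.6, 1.6], [-0.6, 0.4], [0.6, 0.3], [-0.9, -0.8], [-1.2, 0.7], [0.1, 1.2]]
fork [0.6684 0.2285 0.132 ] [[0.2, 0.7], [-0.4, -0.1], [0.6, -0.5], [-0.3, -0.0], [1.0, -0.3], [-1.2, 0.3]]
[[310.30484518 224.73841066]] [[324.09445383 230.07195266]
 [308.8637666  233.86363175]
 [317.76316001 204.72753814]
 [288.33967587 211.52519384]]
(0.28891542473839704, 0.23674933642999335) (-0.017154257989181097, 0.519969062016594)
to pregrasp tool axes mm [-512. -558.    3.]
```

```bash
python3 - <<'E'
from h import *
im=cv2.imread("pics/scene0.png"); hsv=cv2.cvtColor(im,cv2.COLOR_BGR2HSV)
p=np.array([.485,-.1679,0]);Rl=R.from_euler("z",-.0709).as_matrix()
print([hsv[200+(v-300)//4,135+u//4].tolist() for u,v in [(160,430),(180,460),(200,480),(220,500),(150,420),(60,550),(350,500),(230,560)]])
S=snapshot("scene");T=snapshot("top")
fk=[(T,[45,27,215],[205,129.2]),(T,[45,-27,215],[219.5,128.5]),(T,[-25,27,215],[206.2,148]),(T,[-25,-27,215],[221.2,146]),(T,[-65,55,215],[199.5,158.7]),(T,[-65,-55,215],[230.5,155]),
(S,[45,-27,215],[310.5,235.5]),(S,[-65,-55,215],[287.5,213.5]),(S,[-65,55,215],[320,205.5])]
q,r=fit(fk,[.7,.24,0]); print("fork",q.round(4),r.round(1).tolist())
E
```

```text
[[21, 172, 101], [21, 168, 109], [21, 171, 115], [20, 171, 131], [21, 179, 100], [15, 103, 189], [15, 102, 212], [20, 131, 103]]
fork [0.6702 0.2293 0.1402] [[-0.1, 0.3], [-0.7, -0.6], [0.5, -0.9], [-0.4, -0.5], [1.0, -0.6], [-1.3, -0.2], [-1.1, -1.2], [1.1, -1.5], [-2.1, -0.5]]
```

```bash
python3 -m inch '[[0,0,0,0,0,-50,0],[0,0,0,0,0,-50,0],[0,0,0,-25,-28,0,0],[0,0,0,-34,-37,0,0],[0,0,0,-34,-37,0,0]]' 100
```

```text
time: 2.12
position: [0.2023, 0.3819, 0.3532]
tool_rot: [[-0.964, 0.265, 0.0], [0.265, 0.964, 0.0], [-0.0, 0.0, -1.0]]
force: [0.2, -0.0, 0.1]
grip_width: 1.0
gripper_force: 0.0
```

```bash
sed -i 's/>170)&(hsv\[...,2\]>50/>120)\&(hsv[...,2]>50/' h.py; python3 -m inch '[[0,0,0,-38,-41,0,0],[0,0,0,-38,-41,0,0],[0,0,0,-38,-41,0,0],[0,0,0,-38,-41,0,0],[0,0,0,-38,-41,0,0]]'; python3 -m inch '[[0,0,0,-38,-41,0,0],[0,0,0,-38,-41,0,0],[0,0,0,-38,-41,0,0],[0,0,0,-38,-41,0,0],[0,0,0,-30,-33,0,0]]' ; python3 -m inch '[[0,0,-0.1,-9,-12,0,0],[0,0,-0.098,0,0,20,0],[0,0,0,0,0,40,0],[0,0,0,0,0,50,0],[0,0,0,0,0,40,0]]'
```

```text
time: 2.75
position: [0.3312, 0.1333, 0.3535]
tool_rot: [[-0.964, 0.265, 0.001], [0.265, 0.964, 0.0], [-0.001, 0.0, -1.0]]
force: [1.7, 0.4, -0.8]
grip_width: 1.0
gripper_force: 0.0
time: 3.38
position: [0.4545, -0.1054, 0.3532]
tool_rot: [[-0.964, 0.267, 0.0], [0.267, 0.964, -0.0], [-0.0, 0.0, -1.0]]
force: [1.2, 1.1, -0.6]
grip_width: 1.003
gripper_force: 0.0
time: 4.0
position: [0.459, -0.117, 0.2016]
tool_rot: [[-0.997, 0.071, -0.0], [0.071, 0.997, 0.0], [0.0, 0.0, -1.0]]
force: [0.5, -0.5, -0.2]
grip_width: 1.0
gripper_force: 0.0
```

```bash
python3 - <<'E'
from h import *
p=np.array([.485,-.1679,0]);Rl=R.from_euler("z",-.0709).as_matrix()
S=snapshot("scene");print(lean(S,p,Rl)); T=snapshot("top")
st=get_state();Rt=np.array(st["tool_rot"]);print(st["time"],st["position"],Rt.round(3).tolist(),st["force"],st["moment"],(Rt.T@(np.r_[p[:2],.063]-st["position"])*1000).round(1))
c=lambda im,x,y:cv2.resize(im[y:y+75,x:x+100,::-1],(400,300))
cv2.imwrite("pics/pre.png",np.hstack([c(S["color"],135,190),c(T["color"],265,150)]))
E
```

```text
(0.3150965602711633, 0.7236935995946101)
4.1 [ 0.45757396 -0.11642227  0.20041046] [[-0.997, 0.071, -0.005], [0.071, 0.997, 0.002], [0.005, 0.002, -1.0]] [-0.81961747  0.55492392  0.60408461] [-0.02645738  0.03453325  0.0320584 ] [-31.7 -49.7 137.2]
```

View pics/pre.png

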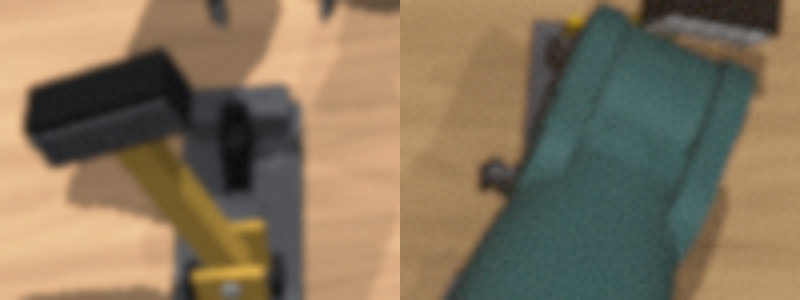

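The left panel shows the lamp unmoved, with the finger tips behind the grip and above it at crop (270,10). The arm hides it in the top view. The lean estimate of 0.315 matches the 0.32 stop.

```bash
python3 -m inch '[[0,0,0,-12,-19,0,0],[0,0,0,-20,-31,0,0],[0,0,0,0,0,45,0],[0,0,0,0,0,45,0],[0,0,0,0,0,0,0]]' ; python3 - <<'E'
from h import *
p=np.array([.485,-.1679,0])
S=snapshot("scene")
st=get_state();Rt=np.array(st["tool_rot"]);print(st["time"],st["position"],(Rt.T@(np.r_[p[:2],.063]-st["position"])*1000).round(1))
c=lambda im,x,y:cv2.resize(im[y:y+75,x:x+100,::-1],(600,450))
cv2.imwrite("pics/pre2.png",c(S["color"],145,180))
E
```

```text
time: 4.72
position: [0.4876, -0.1699, 0.1127]
tool_rot: [[-0.997, 0.071, -0.002], [0.071, 0.997, 0.001], [0.002, 0.001, -1.0]]
force: [-0.2, 1.1, 1.2]
grip_width: 1.002
gripper_force: 0.0
4.775 [ 0.48844291 -0.17022929  0.11447467] [ 3.6  2.1 51.5]
```

View pics/pre2.png

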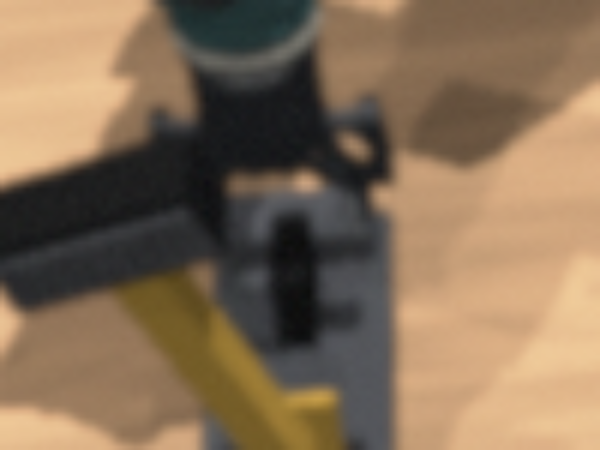

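The gripper straddles the grip at crop (293,280), and the right finger at (365,190) is clear of it. Descend and close.

```bash
python3 -m inch '[[0,0,0,3,2,25,0],[0,0,0,0,0,26,0.2],[0,0,0,0,0,0,0.6],[0,0,0,0,0,0,1],[0,0,0,0,0,0,1]]' 110; python3 -m inch '[[0,0,0,0,0,0,1],[0,0,0,0,0,0,1],[0,0,0,0,0,0,1],[0,0,0,0,0,0,1],[0,0,0,0,0,0,1]]'; python3 - <<'E'
from h import *
S=snapshot("scene");p=np.array([.485,-.1679,0]);Rl=R.from_euler("z",-.0709).as_matrix()
print(lean(S,p,Rl)); st=get_state();print({k:np.round(st[k],3).tolist() for k in("time","position","tool_rot","force","moment","gripper_force","grip_width","joint_positions")})
E
```

```text
time: 5.4
position: [0.4861, -0.1677, 0.0645]
tool_rot: [[-0.997, 0.071, 0.003], [0.071, 0.997, -0.001], [-0.003, -0.001, -1.0]]
force: [-3.2, 1.4, 16.0]
grip_width: 0.287
gripper_force: 108.8
time: 6.02
position: [0.4862, -0.1677, 0.0645]
tool_rot: [[-0.997, 0.071, 0.003], [0.071, 0.997, -0.001], [-0.003, -0.001, -1.0]]
force: [-0.3, 1.1, 12.9]
grip_width: 0.291
gripper_force: 108.8
(0.316321613093989, 0.7443353982026331)
{'time': 6.075, 'position': [0.486, -0.168, 0.065], 'tool_rot': [[-0.997, 0.071, 0.003], [0.071, 0.997, -0.001], [-0.003, -0.001, -1.0]], 'force': [-0.865, 0.895, 13.197], 'moment': [0.585, 0.34, -0.292], 'gripper_force': 108.836, 'grip_width': 0.288, 'joint_positions': [-28.126, 21.663, -24.718, 43.422, 0.022, -24.054]}
```

```bash
cat > bal.py <<'E'
# usage: bal.py 'wx,..x5' 'dy,..x5'(mm just executed)  'dy,..x10' (planned next)
from h import *; import sys,os
I,K,C,ML,DT=.0108,.385,.04,.0485,.0025
def sim(x,phi0,w,dy,v0,hold=0.):
    """x=[th,om,G,d]; w,dy per row of 1/8 s; returns final x, phi, v, path"""
    th,om,G,d=x; n=int(round(.125/DT)); phi=phi0; v=v0; path=[]
    seq=[(wi/n,yi/125.,n) for wi,yi in zip(w,dy)]+([(0.,0. if not len(dy) else None,int(round(hold/DT)))] if hold else [])
    for dphi,vt,m in seq:
        if vt is None: vt=0.
        om-=ML/I*(vt-v); v=vt
        for _ in range(m):
            phi+=dphi; r=th-phi-d; e=abs(r)-.32
            tq=G*np.sin(th)-K*r-C*(om-dphi/DT)-(np.sign(r)*40*e+.2*(om-dphi/DT) if e>0 else 0)
            om+=tq/I*DT; th+=om*DT
        path.append(th)
    return np.array([th,om,G,d]),phi,v,path
def pose(st):
    Rt=np.array(st["tool_rot"]); g=json.load(open("grasp.json"))
    return np.array(st["position"])+Rt@g["t"], Rt@np.array(g["R"]), -float(np.arcsin(Rt[2,1]))
if __name__=="__main__":
    f=lambda s:[float(a) for a in s.split(",")] if s else []
    w,dy,nx=f(sys.argv[1]),f(sys.argv[2]),f(sys.argv[3])
    if not os.path.exists("grasp.json"):
        st=get_state();Rt=np.array(st["tool_rot"]);Rl=R.from_euler("z",-.0709).as_matrix()
        json.dump(dict(t=(Rt.T@(np.array([.485,-.1679,0])-st["position"])).tolist(),R=(Rt.T@Rl).tolist()),open("grasp.json","w"))
        json.dump(dict(x=[-.318,0,.476,0],P=np.diag([1e-4,1e-3,.02**2,.008**2]).tolist(),phi=0,v=0,hold=0),open("bal.json","w"))
    b=json.load(open("bal.json")); x=np.array(b["x"]); P=np.array(b["P"]); phi=b["phi"]; v=b["v"]
    def prop(x,P,phi,v,w,dy,hold):
        F=np.zeros((4,4)); y,p2,v2,_=sim(x,phi,w,dy,v,hold)
        for i,e in enumerate([1e-3,1e-3,1e-3,1e-3]):
            xx=x.copy(); xx[i]+=e; F[:,i]=(sim(xx,phi,w,dy,v,hold)[0]-y)/e
        T=.125*len(w)+hold
        return y,F@P@F.T+np.diag([1e-5*T,4e-4*T,1e-6*T,4e-6*T]),p2,v2
    x,P,phi,v=prop(x,P,phi,v,w,dy,0.)
    for k in range(2):
        st=get_state(); S=snapshot("scene"); T,Rl,pm=pose(st); a,q=lean(S,T,Rl); z=-a
        if k==0: print("t %.2f pred th %.3f meas %.3f q %.2f | phi cmd %.3f meas %.3f | lamp xyz %s yaw %.3f"%(st["time"],x[0],z,q,phi,pm,T.round(4).tolist(),np.arctan2(Rl[1,0],Rl[0,0])))
        else: print("second meas %.3f"%z)
        s=P[0,0]+.008**2; kg=P[:,0]/s; x=x+kg*(z-x[0]); P=P-np.outer(kg,P[0])
        x,P,phi,v=prop(x,P,phi,v,[],[],.05)
    json.dump(dict(x=x.tolist(),P=P.tolist(),phi=phi,v=v),open("bal.json","w"))
    print("est",x.round(3).tolist(),"sd",np.sqrt(np.diag(P)).round(3).tolist(),"v",v)
    def res(u):
        y,p2,_,path=sim(x,phi,u,nx,v); z=y[1]+5.3*y[0]
        ph=phi+np.cumsum(u)
        return np.r_[5*z,10*(y[0]),2*y[1],3*(p2+y[3]),1.5*u,2*np.array(path),20*np.maximum(abs(ph)-.27,0)]
    u=least_squares(res,np.zeros(len(nx)),bounds=(-.17,.17)).x.round(3)
    y,p2,_,path=sim(x,phi,u,nx,v); print("plan wx",u.tolist(),"path",np.round(path,3).tolist(),"phi end",round(p2,3))
E
python3 bal.py '' '' '0,0,0,0,0,0,0,0,0,0'
python3 -m inch '[[0,0,0,0,0,-4,1],[0,0,0,0,0,-10,1],[0,0,0,0,0,-12,1],[0,0,0,0,0,-10,1],[0,0,0,0,0,-6,1]]' 110
python3 bal.py '0,0,0,0,0' '0,0,0,0,0' '0,0,0,0,0,0,0,0,0,0'
```

```text
t 6.08 pred th -0.318 meas -0.316 q 0.74 | phi cmd 0.000 meas 0.001 | lamp xyz [0.485, -0.1679, 0.0] yaw -0.071
second meas -0.316
est [-0.322, 0.045, 0.476, 0.0] sd [0.013, 0.164, 0.02, 0.008] v 0.0
plan wx [0.035, 0.052, -0.004, -0.018, -0.007, -0.028, -0.022, -0.015, -0.007, 0.008] path [-0.278, -0.229, -0.17, -0.118, -0.073, -0.034, -0.01, 0.001, 0.002, -0.002] phi end -0.006
time: 6.8
position: [0.4851, -0.1672, 0.1051]
tool_rot: [[-0.997, 0.071, 0.001], [0.071, 0.997, -0.0], [-0.001, -0.0, -1.0]]
force: [0.2, 0.3, -8.8]
grip_width: 0.292
gripper_force: 108.6
t 6.80 pred th -0.320 meas -0.310 q 0.72 | phi cmd 0.000 meas 0.000 | lamp xyz [0.4838, -0.1674, 0.0406] yaw -0.071
second meas -0.309
est [-0.313, 0.029, 0.475, 0.008] sd [0.004, 0.061, 0.02, 0.004] v 0.0
plan wx [0.048, 0.066, -0.033, -0.033, -0.041, -0.029, -0.011, 0.001, 0.01, 0.019] path [-0.251, -0.181, -0.102, -0.037, 0.01, 0.034, 0.04, 0.036, 0.029, 0.028] phi end -0.003
```

```bash
python3 - <<'E'
import json,numpy as np
json.dump(dict(x=[-.318,0,.476,0],P=np.diag([1e-6,1e-6,.02**2,.006**2]).tolist(),phi=0,v=0),open("bal.json","w"))
E
python3 bal.py '' '' '0,0,0,0,0,0,0,0,0,0'
```

```text
t 6.90 pred th -0.318 meas -0.314 q 0.72 | phi cmd 0.000 meas 0.000 | lamp xyz [0.4839, -0.1675, 0.0404] yaw -0.071
second meas -0.315
est [-0.319, 0.014, 0.475, 0.001] sd [0.008, 0.085, 0.02, 0.006] v 0.0
plan wx [0.022, 0.02, 0.017, 0.029, -0.002, -0.011, -0.015, -0.021, -0.026, -0.023] path [-0.296, -0.276, -0.259, -0.224, -0.18, -0.134, -0.091, -0.053, -0.027, -0.016] phi end -0.01
```

```bash
python3 -m inch '[[0.05,0,0,0,0,0,1],[0.06,0,0,0,0,0,1],[0,0,0,0,0,0,1],[-0.02,0,0,0,0,0,1],[-0.02,0,0,0,0,0,1]]' && python3 bal.py '0.05,0.06,0,-0.02,-0.02' '0,0,0,0,0' '0,0,0,0,0,0,0,0,0,0'
```

```text
time: 7.62
position: [0.485, -0.1674, 0.1042]
tool_rot: [[-0.997, 0.071, -0.005], [0.071, 0.995, -0.068], [0.0, -0.068, -0.998]]
force: [0.6, 0.3, -7.6]
grip_width: 0.292
gripper_force: 109.1
t 7.62 pred th 0.061 meas 0.067 q 0.67 | phi cmd 0.070 meas 0.068 | lamp xyz [0.4833, -0.1719, 0.0398] yaw -0.071
second meas 0.094
est [0.134, 0.745, 0.474, 0.001] sd [0.007, 0.034, 0.017, 0.004] v 0.0
plan wx [-0.035, -0.033, -0.015, -0.012, -0.018, -0.056, 0.016, 0.031, 0.034, 0.02] path [0.224, 0.306, 0.293, 0.265, 0.257, 0.218, 0.143, 0.085, 0.049, 0.032] phi end 0.002
```

```bash
cat > fixp.py <<'E'
s=open("bal.py").read()
a=s.index("    def res(u):"); 
s=s[:a]+'''    def res(u):
        y,p2,_,path=sim(x,phi,u,nx,v); z=y[1]+5.3*y[0]
        ph=phi+np.cumsum(u)
        return np.r_[5*z,10*(y[0]),2*y[1],1*(p2+y[3]),.5*u,2*np.array(path),20*np.maximum(abs(ph)-.27,0)]
    n=len(nx); g=-np.sign(x[0]+x[1]/5.3)
    starts=[np.zeros(n)]+[np.r_[g*k,g*k*.6,0,-g*k*.4,-g*k*.4,np.zeros(n-5)] for k in(.05,.1,.15)]
    r=min([least_squares(res,u0,bounds=(-.17,.17)) for u0 in starts],key=lambda r:r.cost); u=r.x.round(3)
    y,p2,_,path=sim(x,phi,u,nx,v); print("cost %.3f plan wx"%r.cost,u.tolist(),"path",np.round(path,3).tolist(),"phi end",round(p2,3))
'''
s=s.replace("    for k in range(2):","    for k in range(0 if len(sys.argv)>4 else 2):")
open("bal.py","w").write(s)
E
python3 fixp.py; python3 bal.py '' '' '0,0,0,0,0,0,0,0,0,0' dry
```

```text
est [0.134, 0.745, 0.474, 0.001] sd [0.007, 0.034, 0.017, 0.004] v 0.0
cost 0.270 plan wx [-0.109, -0.073, -0.001, 0.043, 0.044, 0.008, -0.019, 0.02, 0.006, 0.021] path [0.202, 0.214, 0.156, 0.098, 0.058, 0.035, 0.012, -0.013, -0.033, -0.047] phi end 0.01
```

```bash
python3 -m inch '[[-0.11,0,0,0,0,0,1],[-0.075,0,0,0,0,0,1],[0,0,0,0,0,0,1],[0.043,0,0,0,0,0,1],[0.044,0,0,0,0,0,1]]' && python3 bal.py '-0.11,-0.075,0,0.043,0.044' '0,0,0,0,0' '0,0,0,0,0,0,0,0,0,0'
```

```text
time: 8.35
position: [0.4848, -0.1672, 0.1043]
tool_rot: [[-0.997, 0.071, 0.002], [0.071, 0.997, 0.025], [-0.0, 0.025, -1.0]]
force: [0.0, -0.3, -7.9]
grip_width: 0.294
gripper_force: 109.9
t 8.35 pred th 0.034 meas 0.031 q 0.67 | phi cmd -0.028 meas -0.025 | lamp xyz [0.4836, -0.1658, 0.0397] yaw -0.071
second meas 0.016
est [0.003, -0.265, 0.474, 0.002] sd [0.007, 0.026, 0.012, 0.003] v 0.0
cost 0.001 plan wx [0.063, -0.018, -0.017, -0.003, 0.002, 0.001, 0.0, -0.0, -0.0, 0.0] path [-0.011, -0.004, 0.002, 0.004, 0.005, 0.007, 0.01, 0.013, 0.017, 0.022] phi end 0.0
```

Model and camera agree well. Continue.

```bash
python3 -m inch '[[0.063,0,0,0,0,0,1],[-0.018,0,0,0,0,0,1],[-0.017,0,0,0,0,0,1],[-0.003,0,0,0,0,0,1],[0.001,0,0,0,0,0,1]]' && python3 bal.py '0.063,-0.018,-0.017,-0.003,0.001' '0,0,0,0,0' '0,0,0,0,0,0,0,0,0,0'
```

```text
time: 9.07
position: [0.4849, -0.1675, 0.1042]
tool_rot: [[-0.997, 0.071, 0.0], [0.071, 0.997, 0.002], [0.0, 0.002, -1.0]]
force: [-0.3, 0.0, -8.3]
grip_width: 0.293
gripper_force: 109.9
t 9.07 pred th 0.005 meas 0.005 q 0.69 | phi cmd -0.002 meas -0.002 | lamp xyz [0.4835, -0.1675, 0.0396] yaw -0.071
second meas 0.003
est [0.004, 0.005, 0.474, 0.001] sd [0.007, 0.024, 0.01, 0.003] v 0.0
cost 0.000 plan wx [-0.006, 0.006, 0.002, -0.0, -0.001, -0.0, 0.0, 0.0, 0.0, -0.0] path [0.003, 0.001, 0.001, 0.001, 0.002, 0.003, 0.004, 0.006, 0.007, 0.009] phi end -0.001
```

```bash
python3 bal.py '' '' '3,6,9,12,15,18,18,18,18,18' dry
```

```text
est [0.004, 0.005, 0.474, 0.001] sd [0.007, 0.024, 0.01, 0.003] v 0.0
cost 0.000 plan wx [0.02, 0.006, -0.0, -0.0, -0.002, -0.009, -0.01, -0.005, -0.001, 0.0] path [-0.0, -0.001, -0.001, -0.0, 0.0, -0.003, -0.002, -0.003, -0.004, -0.006] phi end -0.003
```

```bash
python3 -m inch '[[0.02,0,0,3,3,0,1],[0.006,0,0,3,6,0,1],[0,0,0,4,9,0,1],[0,0,0,4,12,0,1],[-0.002,0,0,4,15,0,1]]' && python3 bal.py '0.02,0.006,0,0,-0.002' '3,6,9,12,15' '15,15,15,15,15,15,15,15,15,15'
```

```text
time: 9.8
position: [0.4698, -0.1199, 0.1033]
tool_rot: [[-0.997, 0.071, -0.001], [0.071, 0.997, -0.022], [-0.0, -0.022, -1.0]]
force: [-0.6, 0.2, -8.5]
grip_width: 0.289
gripper_force: 109.9
t 9.80 pred th 0.000 meas -0.015 q 0.69 | phi cmd 0.022 meas 0.022 | lamp xyz [0.4684, -0.1215, 0.0388] yaw -0.071
second meas 0.004
est [0.031, 0.45, 0.472, 0.0] sd [0.007, 0.022, 0.01, 0.002] v 0.0
cost 0.001 plan wx [-0.043, 0.024, 0.007, -0.005, -0.004, -0.001, 0.0, 0.0, 0.0, -0.0] path [0.017, 0.002, -0.0, 0.002, 0.004, 0.006, 0.007, 0.009, 0.011, 0.013] phi end 0.0
```

```bash
python3 bal.py '' '' '7,18,28,18,7,0,0,0,0,0' dry
```

```text
est [0.031, 0.45, 0.472, 0.0] sd [0.007, 0.022, 0.01, 0.002] v 0.0
cost 0.007 plan wx [-0.058, 0.082, -0.019, -0.071, -0.026, 0.025, 0.031, 0.013, 0.001, -0.002] path [0.042, 0.014, -0.015, -0.008, 0.0, 0.004, -0.002, -0.005, -0.006, -0.007] phi end -0.002
```

```bash
python3 -m inch '[[-0.058,0,0,2,7,0,1],[0.082,0,0,4,18,0,1],[-0.019,0,0,5,28,0,1],[-0.071,0,0,4,18,0,1],[-0.026,0,0,2,7,0,1]]' && python3 bal.py '-0.058,0.082,-0.019,-0.071,-0.026' '7,18,28,18,7' '7,18,28,18,7,0,0,0,0,0'
```

```text
time: 10.52
position: [0.4586, -0.0415, 0.1024]
tool_rot: [[-0.998, 0.07, 0.005], [0.07, 0.995, 0.07], [-0.0, 0.071, -0.998]]
force: [0.6, -0.9, -7.3]
grip_width: 0.292
gripper_force: 111.0
t 10.53 pred th 0.000 meas -0.002 q 0.69 | phi cmd -0.070 meas -0.071 | lamp xyz [0.4576, -0.0371, 0.038] yaw -0.070
second meas -0.001
est [-0.004, -0.122, 0.472, -0.0] sd [0.007, 0.022, 0.01, 0.002] v 0.0
cost 0.005 plan wx [0.161, -0.002, -0.074, -0.073, -0.016, 0.029, 0.031, 0.012, 0.001, -0.001] path [-0.012, -0.001, -0.012, -0.006, -0.002, -0.001, -0.008, -0.014, -0.017, -0.022] phi end -0.002
```

```bash
python3 -m inch '[[0.161,0,0,2,7,-1,1],[-0.002,0,0,4,18,0,1],[-0.074,0,0,5,28,0,1],[-0.073,0,0,4,18,0,1],[-0.016,0,0,2,7,0,1]]' && python3 bal.py '0.161,-0.002,-0.074,-0.073,-0.016' '7,18,28,18,7' '7,18,28,18,7,0,0,0,0,0'
```

```text
time: 11.25
position: [0.4473, 0.0364, 0.0998]
tool_rot: [[-0.997, 0.071, 0.005], [0.071, 0.995, 0.073], [-0.0, 0.073, -0.997]]
force: [-0.5, 0.6, -8.3]
grip_width: 0.29
gripper_force: 111.4
t 11.25 pred th -0.002 meas 0.014 q 0.70 | phi cmd -0.074 meas -0.073 | lamp xyz [0.4463, 0.041, 0.0354] yaw -0.071
second meas 0.015
est [0.012, -0.114, 0.472, 0.001] sd [0.007, 0.022, 0.01, 0.002] v 0.0
cost 0.004 plan wx [0.141, 0.019, -0.066, -0.075, -0.018, 0.029, 0.031, 0.012, 0.001, -0.001] path [-0.001, 0.002, -0.011, -0.003, 0.004, 0.008, 0.004, 0.003, 0.005, 0.006] phi end -0.001
```

```bash
python3 -m inch '[[0.141,0,0,2,7,-2,1],[0.019,0,0,4,18,-2,1],[-0.066,0,0,5,28,-2,1],[-0.075,0,0,4,18,-1,1],[-0.018,0,0,2,7,0,1]]' && python3 bal.py '0.141,0.019,-0.066,-0.075,-0.018' '7,18,28,18,7' '7,15,22,15,7,0,0,0,0,0'
```

```text
time: 11.98
position: [0.436, 0.1154, 0.1038]
tool_rot: [[-0.997, 0.071, 0.006], [0.071, 0.995, 0.072], [-0.001, 0.072, -0.997]]
force: [0.3, 0.2, -7.9]
grip_width: 0.288
gripper_force: 111.6
t 11.97 pred th 0.004 meas 0.025 q 0.68 | phi cmd -0.073 meas -0.072 | lamp xyz [0.435, 0.1199, 0.0394] yaw -0.071
second meas 0.027
est [0.026, -0.078, 0.472, 0.002] sd [0.007, 0.022, 0.01, 0.002] v 0.0
cost 0.003 plan wx [0.103, 0.032, -0.044, -0.058, -0.02, 0.019, 0.027, 0.012, 0.001, -0.001] path [0.007, 0.001, -0.008, -0.002, 0.001, 0.006, 0.002, 0.001, 0.002, 0.003] phi end -0.002
```

```bash
python3 -m inch '[[0.103,0,0,2,7,0,1],[0.032,0,0,4,15,0,1],[-0.044,0,0,4,22,0,1],[-0.058,0,0,4,15,0,1],[-0.02,0,0,2,7,0,1]]' && python3 bal.py '0.103,0.032,-0.044,-0.058,-0.02' '7,15,22,15,7' '0,0,0,0,0,0,0,0,0,0'
```

```text
time: 12.7
position: [0.4246, 0.1823, 0.1024]
tool_rot: [[-0.997, 0.071, 0.005], [0.071, 0.996, 0.059], [-0.0, 0.059, -0.998]]
force: [0.5, 0.3, -7.8]
grip_width: 0.29
gripper_force: 111.6
t 12.70 pred th 0.001 meas 0.015 q 0.69 | phi cmd -0.060 meas -0.059 | lamp xyz [0.4235, 0.186, 0.038] yaw -0.071
second meas 0.018
est [0.018, -0.049, 0.472, 0.003] sd [0.007, 0.022, 0.01, 0.002] v 0.0
cost 0.405 plan wx [-0.017, -0.002, 0.021, 0.038, 0.038, 0.062, -0.007, -0.025, -0.031, -0.037] path [-0.005, -0.056, -0.122, -0.187, -0.239, -0.237, -0.145, -0.075, -0.028, -0.006] phi end -0.02
```

```bash
sed -i 's/    starts=\[np.zeros(n)\]+/    starts=[np.zeros(n)]+[np.r_[-phi+k,-k,np.zeros(n-2)] for k in(0,.04,-.04)]+/' bal.py; python3 bal.py '' '' '2,3,4,3,2,2,3,4,3,2' dry
```

```text
est [0.018, -0.049, 0.472, 0.003] sd [0.007, 0.022, 0.01, 0.002] v 0.0
cost 0.000 plan wx [0.043, 0.024, -0.004, -0.01, -0.001, 0.006, 0.004, -0.005, -0.007, 0.002] path [0.005, -0.0, -0.002, -0.0, 0.001, 0.002, 0.001, -0.002, -0.003, -0.004] phi end -0.008
```

```bash
python3 -m inch '[[0.043,0,-0.014,0,0,0,1],[0.024,0,-0.021,0,0,0,1],[-0.004,0,-0.028,0,0,0,1],[-0.01,0,-0.021,0,0,0,1],[-0.001,0,-0.014,0,0,0,1]]' && python3 bal.py '0.043,0.024,-0.004,-0.01,-0.001' '2,3,4,3,2' '2,3,4,3,2,0,0,0,0,0'
```

```text
time: 13.42
position: [0.4245, 0.1823, 0.1025]
tool_rot: [[-1.0, -0.028, 0.0], [-0.028, 1.0, 0.008], [-0.001, 0.008, -1.0]]
force: [0.4, -0.5, -7.7]
grip_width: 0.289
gripper_force: 111.6
t 13.43 pred th 0.001 meas -0.004 q 0.67 | phi cmd -0.008 meas -0.008 | lamp xyz [0.4232, 0.1826, 0.0379] yaw 0.028
second meas 0.002
est [0.003, 0.029, 0.472, 0.003] sd [0.007, 0.022, 0.01, 0.002] v 0.0
cost 0.000 plan wx [0.011, 0.003, -0.006, -0.008, -0.005, 0.002, 0.005, 0.003, 0.001, -0.0] path [0.001, 0.0, -0.001, -0.0, -0.001, 0.001, 0.001, 0.0, 0.0, 0.001] phi end -0.002
```

```bash
python3 -m inch '[[0.011,0,-0.015,0,0,0,1],[0.003,0,-0.023,0,0,0,1],[-0.006,0,-0.03,0,0,0,1],[-0.008,0,-0.023,0,0,0,1],[-0.005,0,-0.015,0,0,0,1]]' && python3 bal.py '0.011,0.003,-0.006,-0.008,-0.005' '2,3,4,3,2' '0,0,0,0,0,0,0,0,0,0'; python3 - <<'E'
from h import *
S=snapshot("scene");T=snapshot("top")
c=lambda im,x,y:cv2.resize(im[y:y+75,x:x+100,::-1],(400,300),interpolation=cv2.INTER_CUBIC)
cv2.imwrite("pics/mouth.png",np.hstack([c(S["color"],260,180),c(T["color"],170,100)]))
E
```

```text
time: 14.15
position: [0.4245, 0.1825, 0.1025]
tool_rot: [[-0.991, -0.134, -0.001], [-0.134, 0.991, 0.013], [-0.001, 0.013, -1.0]]
force: [0.2, 0.5, -9.2]
grip_width: 0.286
gripper_force: 111.6
t 14.15 pred th -0.001 meas -0.010 q 0.64 | phi cmd -0.013 meas -0.013 | lamp xyz [0.4231, 0.183, 0.0379] yaw 0.134
second meas -0.007
est [-0.008, -0.019, 0.472, 0.002] sd [0.007, 0.022, 0.01, 0.002] v 0.0
cost 0.000 plan wx [0.023, -0.01, -0.005, 0.001, 0.001, 0.0, -0.0, -0.0, -0.0, 0.0] path [-0.006, -0.001, 0.001, 0.001, 0.0, -0.001, -0.001, -0.002, -0.004, -0.005] phi end -0.003
```

View pics/mouth.png

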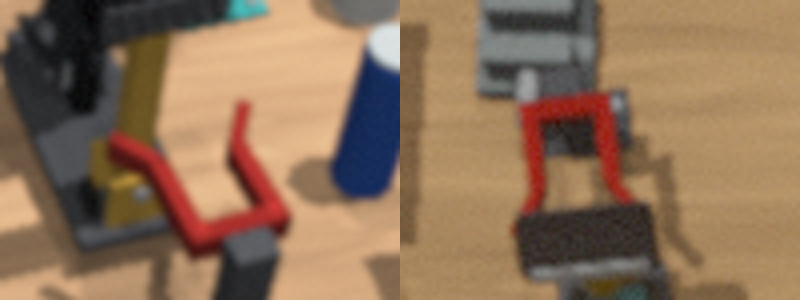

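The scene crop shows the mast upright at (145,100), just in front of the fork mouth with prong tips at (118,145) and (243,105). In the top view the head at (587,240) is lined up with the fork. By computation the mast is 13 mm off the centre line, so I shift it in tool y.

```bash
python3 - <<'E'
import json
b=json.load(open("bal.json"));b["x"][0]=-.012;b["x"][1]=-.055;json.dump(b,open("bal.json","w"))
E
python3 bal.py '' '' '2,3,3,3,2,0,0,0,0,0' dry
```

```text
est [-0.012, -0.055, 0.472, 0.002] sd [0.007, 0.022, 0.01, 0.002] v 0.0
cost 0.001 plan wx [0.05, -0.025, -0.017, -0.005, -0.003, 0.002, 0.005, 0.003, 0.001, -0.0] path [-0.013, -0.004, 0.001, -0.001, -0.003, -0.003, -0.005, -0.007, -0.009, -0.01] phi end -0.002
```

```bash
python3 -m inch '[[0.05,0,0,0,2,0,1],[-0.025,0,0,0,3,0,1],[-0.017,0,0,0,3,0,1],[-0.005,0,0,0,3,0,1],[-0.003,0,0,0,2,0,1]]' && python3 bal.py '0.05,-0.025,-0.017,-0.005,-0.003' '2,3,3,3,2' '0,0,0,0,0,0,0,0,0,0'; 
```

```text
time: 14.98
position: [0.4228, 0.1955, 0.1024]
tool_rot: [[-0.991, -0.132, -0.001], [-0.132, 0.991, 0.013], [-0.001, 0.013, -1.0]]
force: [0.6, 0.4, -6.8]
grip_width: 0.292
gripper_force: 111.6
t 14.97 pred th -0.003 meas -0.006 q 0.62 | phi cmd -0.013 meas -0.013 | lamp xyz [0.4214, 0.1959, 0.0378] yaw 0.133
second meas -0.006
est [-0.006, -0.02, 0.472, 0.002] sd [0.007, 0.022, 0.01, 0.002] v 0.0
cost 0.000 plan wx [0.02, -0.007, -0.004, 0.001, 0.001, 0.0, -0.0, -0.0, -0.0, 0.0] path [-0.005, -0.001, 0.0, 0.0, 0.0, 0.001, 0.001, 0.001, 0.001, 0.001] phi end -0.002
```

```bash
python3 -m inch '[[0.02,0,0,-6,0,0,1],[-0.007,0,0,-10,0,0,1],[-0.004,0,0,-13,0,0,1],[0.001,0,0,-10,0,0,1],[0.001,0,0,-6,0,0,1]]' && python3 bal.py '0.02,-0.007,-0.004,0.001,0.001' '0,0,0,0,0' '0,0,0,0,0,0,0,0,0,0'; python3 - <<'E'
from h import *
S=snapshot("scene")
c=lambda im,x,y:cv2.resize(im[y:y+75,x:x+100,::-1],(800,600),interpolation=cv2.INTER_CUBIC)
cv2.imwrite("pics/mouth2.png",c(S["color"],260,180))
E
```

```text
time: 15.7
position: [0.4682, 0.2014, 0.1023]
tool_rot: [[-0.991, -0.133, 0.0], [-0.133, 0.991, 0.002], [-0.001, 0.002, -1.0]]
force: [-0.7, -0.8, -8.1]
grip_width: 0.297
gripper_force: 111.6
t 15.70 pred th 0.000 meas 0.021 q 0.59 | phi cmd -0.002 meas -0.002 | lamp xyz [0.4669, 0.2011, 0.0377] yaw 0.133
second meas 0.022
est [0.024, 0.046, 0.472, 0.003] sd [0.007, 0.022, 0.01, 0.002] v 0.0
cost 0.001 plan wx [-0.042, 0.034, 0.014, -0.002, -0.004, -0.001, 0.0, 0.0, 0.0, -0.0] path [0.018, 0.003, -0.001, 0.001, 0.003, 0.004, 0.005, 0.007, 0.008, 0.01] phi end -0.003
```

View pics/mouth2.png

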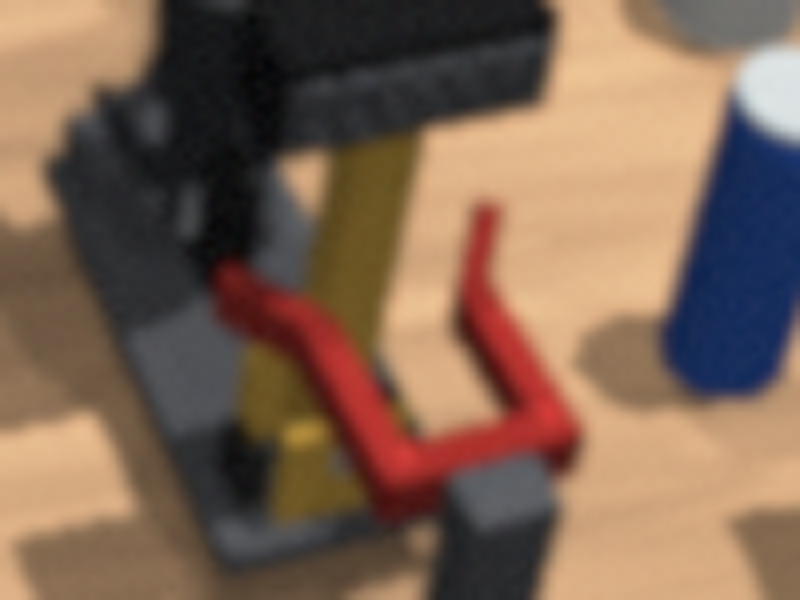

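Crop: the mast at (365,200) is mid-way between the prong tips (230,275) and (487,210), so it is centred in the mouth. I restrict the lean estimate to the upper mast, away from the red occlusion, and advance.

```bash
sed -i 's/(.085,.185)/(.13,.188)/' h.py; python3 -m inch '[[-0.045,0,0,-5,0,0,1],[0.034,0,0,-9,0,0,1],[0.013,0,0,-12,0,0,1],[-0.002,0,0,-9,0,0,1],[-0.004,0,0,-5,0,0,1]]' && python3 bal.py '-0.045,0.034,0.013,-0.002,-0.004' '0,0,0,0,0' '0,0,0,0,0,0,0,0,0,0'
```

```text
time: 16.48
position: [0.5076, 0.207, 0.1023]
tool_rot: [[-0.991, -0.133, -0.0], [-0.133, 0.991, 0.006], [-0.001, 0.006, -1.0]]
force: [-1.0, -0.9, -8.3]
grip_width: 0.288
gripper_force: 111.5
t 16.48 pred th -0.015 meas -0.046 q 0.52 | phi cmd -0.006 meas -0.006 | lamp xyz [0.5063, 0.207, 0.0377] yaw 0.134
second meas -0.054
est [-0.057, -0.12, 0.471, 0.001] sd [0.007, 0.022, 0.01, 0.002] v 0.0
cost 0.006 plan wx [0.103, -0.081, -0.034, 0.006, 0.009, 0.003, -0.0, -0.001, -0.0, 0.0] path [-0.043, -0.007, 0.004, 0.001, -0.002, -0.002, -0.002, -0.002, -0.003, -0.003] phi end -0.001
```

```bash
python3 -m inch '[[0.1,0,0,0,0,0,1],[-0.078,0,0,-6,0,0,1],[-0.032,0,0,-10,0,0,1],[0.005,0,0,-10,0,0,1],[0.008,0,0,-6,0,0,1]]' && python3 bal.py '0.1,-0.078,-0.032,0.005,0.008' '0,0,0,0,0' '0,0,0,0,0,0,0,0,0,0'
```

```text
time: 17.2
position: [0.5395, 0.2109, 0.1024]
tool_rot: [[-0.991, -0.132, 0.001], [-0.132, 0.991, 0.002], [-0.001, 0.001, -1.0]]
force: [0.6, 0.3, -7.9]
grip_width: 0.289
gripper_force: 111.7
t 17.20 pred th -0.004 meas 0.023 q 0.52 | phi cmd -0.003 meas -0.001 | lamp xyz [0.5383, 0.2106, 0.0378] yaw 0.133
second meas 0.024
est [0.025, 0.039, 0.469, 0.003] sd [0.007, 0.022, 0.01, 0.002] v 0.0
cost 0.001 plan wx [-0.041, 0.034, 0.014, -0.003, -0.004, -0.001, 0.0, 0.0, 0.0, -0.0] path [0.018, 0.003, -0.002, -0.002, -0.002, -0.003, -0.004, -0.006, -0.008, -0.011] phi end -0.004
```

```bash
python3 -m inch '[[-0.041,0,0,0,0,4,1],[0.034,0,0,0,0,8,1],[0.01,0,0,0,0,8,1],[0,0,0,0,0,6,1],[0,0,0,0,0,4,1]]' && python3 bal.py '-0.041,0.034,0.01,0,0' '0,0,0,0,0' '0,0,0,0,0,0,0,0,0,0'
```

```text
time: 17.92
position: [0.5385, 0.2116, 0.072]
tool_rot: [[-0.991, -0.133, 0.0], [-0.133, 0.991, -0.0], [-0.0, -0.0, -1.0]]
force: [-0.2, -0.5, -8.1]
grip_width: 0.288
gripper_force: 111.7
t 17.93 pred th -0.006 meas 0.013 q 0.48 | phi cmd 0.000 meas 0.000 | lamp xyz [0.5372, 0.2112, 0.0074] yaw 0.134
second meas 0.014
est [0.016, 0.045, 0.47, 0.004] sd [0.007, 0.022, 0.01, 0.002] v 0.0
cost 0.001 plan wx [-0.033, 0.024, 0.01, -0.002, -0.003, -0.001, 0.0, 0.0, 0.0, -0.0] path [0.013, 0.003, -0.0, 0.0, 0.001, 0.001, 0.001, 0.0, -0.001, -0.002] phi end -0.005
```

```bash
python3 -m inch '[[-0.02,0,0,0,0,1,1],[0.015,0,0,0,0,2,1],[0.005,0,0,0,0,2,1],[0,0,0,0,0,1.5,1],[0,0,0,0,0,1,1]]' && python3 bal.py '-0.02,0.015,0.005,0,0' '0,0,0,0,0' '0,0,0,0,0,0,0,0,0,0'
```

```text
time: 18.65
position: [0.5386, 0.2115, 0.0649]
tool_rot: [[-0.991, -0.133, 0.001], [-0.133, 0.991, -0.0], [-0.001, -0.0, -1.0]]
force: [-1.5, 0.0, -6.1]
grip_width: 0.289
gripper_force: 111.9
t 18.65 pred th 0.028 meas 0.011 q 0.45 | phi cmd 0.000 meas 0.000 | lamp xyz [0.5374, 0.2111, 0.0003] yaw 0.133
second meas 0.019
est [0.019, 0.048, 0.469, 0.003] sd [0.007, 0.022, 0.01, 0.002] v 0.0
cost 0.001 plan wx [-0.037, 0.028, 0.012, -0.002, -0.003, -0.001, 0.0, 0.0, 0.0, -0.0] path [0.015, 0.003, -0.001, 0.001, 0.002, 0.004, 0.005, 0.006, 0.007, 0.009] phi end -0.003
```

```bash
python3 -m inch '[[0,0,0,0,0,0.4,1],[0,0,0,0,0,0.4,1],[0,0,0,0,0,0.3,1],[0,0,0,0,0,0,1],[0,0,0,0,0,0,1]]'; python3 -m inch '[[0,0,0,0,0,0,0.7],[0,0,0,0,0,0,0.6],[0,0,0,0,0,0,0.4],[0,0,0,0,0,0,0.2],[0,0,0,0,0,0,0]]' 20; python3 - <<'E'
from h import *
S=snapshot("scene")
c=lambda im,x,y:cv2.resize(im[y:y+75,x:x+100,::-1],(800,600),interpolation=cv2.INTER_CUBIC)
cv2.imwrite("pics/down.png",c(S["color"],270,170))
E
```

```text
time: 19.38
position: [0.5388, 0.2115, 0.0646]
tool_rot: [[-0.991, -0.133, 0.001], [-0.133, 0.991, 0.0], [-0.002, -0.0, -1.0]]
force: [-5.9, -0.9, 7.3]
grip_width: 0.288
gripper_force: 113.5
time: 20.0
position: [0.5388, 0.2115, 0.0639]
tool_rot: [[-0.991, -0.133, 0.001], [-0.133, 0.991, -0.0], [-0.001, -0.0, -1.0]]
force: [0.8, -0.1, -0.5]
grip_width: 0.982
gripper_force: 0.0
```

View pics/down.png

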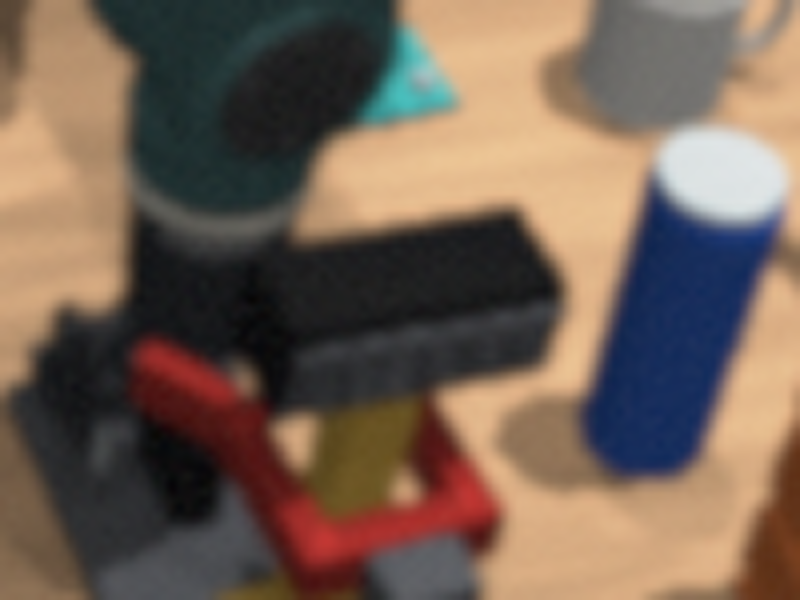

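The crop shows the mast between the red prongs at (365,455), the foot down, and the fingers open around the grip at (180,470). Withdraw straight up, then back.

```bash
python3 -m inch '[[0,0,0,0,0,-8,0],[0,0,0,0,0,-16,0],[0,0,0,0,0,-20,0],[0,0,0,0,0,-20,0],[0,0,0,0,0,-20,0]]'; python3 -m inch '[[0,0,0,10,0,-20,0],[0,0,0,20,0,-20,0],[0,0,0,30,0,-20,0],[0,0,0,30,0,0,0],[0,0,0,0,0,0,0]]'; python3 -m inch '[[0,0,0,0,0,0,0],[0,0,0,0,0,0,0],[0,0,0,0,0,0,0],[0,0,0,0,0,0,0],[0,0,0,0,0,0,0]]';python3 - <<'E'
from h import *
p=np.array([.5374,.2111,0]);Rl=R.from_euler("z",.133).as_matrix()
S=snapshot("scene");print(lean(S,p,Rl));S2=snapshot("scene");print(lean(S2,p,Rl)); T=snapshot("top")
c=lambda im,x,y:cv2.resize(im[y:y+75,x:x+100,::-1],(400,300),interpolation=cv2.INTER_CUBIC)
cv2.imwrite("pics/end.png",np.hstack([c(S2["color"],260,170),c(T["color"],170,100)]))
E
```

```text
time: 20.68
position: [0.5387, 0.2115, 0.1491]
tool_rot: [[-0.991, -0.133, 0.001], [-0.133, 0.991, 0.0], [-0.001, -0.0, -1.0]]
force: [-0.3, 0.2, -0.2]
grip_width: 1.001
gripper_force: 0.0
time: 21.3
position: [0.448, 0.1994, 0.2088]
tool_rot: [[-0.991, -0.133, 0.002], [-0.133, 0.991, 0.0], [-0.002, 0.0, -1.0]]
force: [-0.0, 0.1, -0.6]
grip_width: 1.004
gripper_force: 0.0
time: 21.92
position: [0.4495, 0.1996, 0.2077]
tool_rot: [[-0.991, -0.133, 0.001], [-0.133, 0.991, -0.0], [-0.001, -0.0, -1.0]]
force: [-0.5, 0.1, -0.4]
grip_width: 1.001
gripper_force: 0.0
(-0.08686853032840033, 0.5200563965108532)
(-0.08882993255651271, 0.5312272438529353)
```

View pics/end.png

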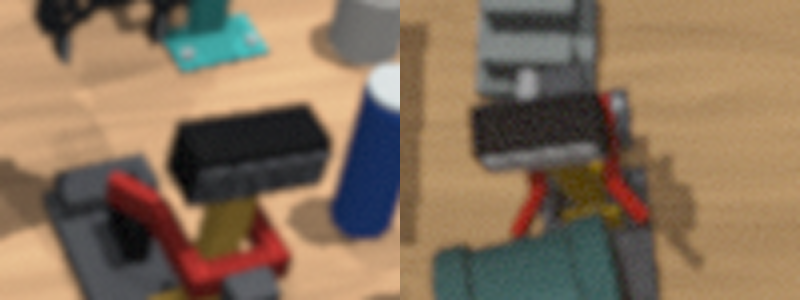

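The mast leans 0.09 rad against a prong and is steady. The foot is flat and the gripper is clear of everything.

```bash
python3 -c "
from bench import *
print(job_done())"
```

```text
the job is handed in; nothing more can be done
None
```

The light is in the red fork: it stayed balanced in the air for more than six seconds on the way, now stands flat and released with the mast leaning about 0.09 rad on a prong, and the job was handed in at about 22 s with no verdict returned.

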